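# Press the snap lid home all round the pail

## Task

The snap lid on the big white pail has been pressed shut on one side only. Go round its rim with your fingertips and press down every tab that still stands up, until the lid is fully home all the way round. Only press: the pail must stay standing where it is and must not be lifted, tipped or pushed away, and the jars, bottles, tub and spoon around it must be left undisturbed.

Things in the scene. Friction and masses are not known exactly. Their poses are not given: they have to be found in the camera images.
- pail: White plastic pail with a green snap lid, about 2.4 kg, loose on a fixed white board 12 mm thick; 130 mm tall to the top of the closed rim. Origin: centre of its underside, z up its axis. Carrying ears below the rim at its +y and -y reach to radius 93 mm; the wire bail hangs folded down on its -x side.
- lid_floor (a point): Centre of the lid's fixed sunken middle panel, 124 mm above the pail's origin; panel radius 63 mm, with a narrow fixed wall round it that rises to 130 mm above the pail's origin
- rim (a point): Point on the pail's axis at the height of the closed rim (130 mm above its origin). The rim is a ring, radius 67 to 90 mm, cut by slits into 12 tabs of 30 degrees, each hinged at its inner edge. Tab k (0 to 11) is centred 30*k degrees about the pail's z from its x towards its y. Home, a tab lies flat at this height; standing up, its outer edge is about 7 mm higher.
- tab0_press (a point): Point on top of tab 0, midway along it at radius 80 mm; moves with the tab. The other tabs are alike. A tab stays at whatever angle it is left; pressing it down takes about 4 N at the outer edge, 7 N here, more nearer the hinge, then it meets a firm stop
- tab0 (a joint): Lid tab 0, centred 0 degrees round the pail from its x axis: 0 rad = standing up at the full 0.30 rad slope, 0.30 rad = pressed home and flat
- tab1 (a joint): Lid tab 1, centred 30 degrees round the pail from its x axis: 0 rad = standing up at the full 0.30 rad slope, 0.30 rad = pressed home and flat
- tab2 (a joint): Lid tab 2, centred 60 degrees round the pail from its x axis: 0 rad = standing up at the full 0.30 rad slope, 0.30 rad = pressed home and flat
- tab3 (a joint): Lid tab 3, centred 90 degrees round the pail from its x axis: 0 rad = standing up at the full 0.30 rad slope, 0.30 rad = pressed home and flat
- tab4 (a joint): Lid tab 4, centred 120 degrees round the pail from its x axis: 0 rad = standing up at the full 0.30 rad slope, 0.30 rad = pressed home and flat
- tab5 (a joint): Lid tab 5, centred 150 degrees round the pail from its x axis: 0 rad = standing up at the full 0.30 rad slope, 0.30 rad = pressed home and flat
- tab6 (a joint): Lid tab 6, centred 180 degrees round the pail from its x axis: 0 rad = standing up at the full 0.30 rad slope, 0.30 rad = pressed home and flat
- tab7 (a joint): Lid tab 7, centred 210 degrees round the pail from its x axis: 0 rad = standing up at the full 0.30 rad slope, 0.30 rad = pressed home and flat
- tab8 (a joint): Lid tab 8, centred 240 degrees round the pail from its x axis: 0 rad = standing up at the full 0.30 rad slope, 0.30 rad = pressed home and flat
- tab9 (a joint): Lid tab 9, centred 270 degrees round the pail from its x axis: 0 rad = standing up at the full 0.30 rad slope, 0.30 rad = pressed home and flat
- tab10 (a joint): Lid tab 10, centred 300 degrees round the pail from its x axis: 0 rad = standing up at the full 0.30 rad slope, 0.30 rad = pressed home and flat
- tab11 (a joint): Lid tab 11, centred 330 degrees round the pail from its x axis: 0 rad = standing up at the full 0.30 rad slope, 0.30 rad = pressed home and flat
- jar_a: left on the board: glass sample jar with white screw cap, diameter 58 mm, 82 mm tall; origin under its centre
- jar_b: right on the board: glass sample jar with white screw cap, diameter 58 mm, 82 mm tall; origin under its centre
- small_tub: left on the board: small white tub whose green lid is already shut, diameter 89 mm, 66 mm tall; origin under its centre
- spoon: steel spoon, 170 mm long, lying along its x axis on the near edge of the board; origin under its middle
- squeeze_a: orange squeeze bottle with yellow nozzle, right of the board, diameter 56 mm, 176 mm tall; origin under its centre
- squeeze_b: orange squeeze bottle with yellow nozzle, left of the board, diameter 56 mm, 176 mm tall; origin under its centre
- oil: amber oil bottle with yellow cap and handle, far left, diameter 82 mm, 252 mm tall; origin under its centre
Things that resemble listed ones, but are neither listed nor needed, are in the scene too. Leave any blue or purple look-alike of the pail alone.

How it is judged:
By the outcome, as a careful person would: the job done as asked, in the order asked, and still so for the second after the job is handed in, with the robot touching nothing.
It also fails if it takes over 58 s, if anything falls off the work surface, if the arm or the gripper's body presses on something with over 40 N, if the wrist force passes 120 N, or if a joint passes its speed limit or range.

## Robot

A 6-joint arm with a two-finger parallel gripper is mounted at the origin on the work surface. World frame = base frame: x ahead of the robot, y to its left, z up, the work surface at z = 0. Lengths are in mm, angles in degrees, forces in N, time in s.
With the tool pointing down it reaches from about 300 to 850 mm from the base axis. Payload 4.2 kg.
Tool frame: the origin (TCP) lies at the very end of the fingers, on their centre line; the grasp point (between the pads) lies 19 mm behind it (env.grip_depth is the distance from the TCP to the grasp point, in mm); z points along the fingers, y is the line along which they close (so a half turn about z gives the same grasp; the last joint's range is limited). The gripper opens to 91 mm and grips with 3 to 60 N. Pads are 32 mm wide; open, the fingers measure 118 mm over their backs; the gripper's body (76 mm by 178 mm) begins 60 mm behind the grasp point.
Start: joints at [-70.703, 18.312, 89.639, -0, 72.044, -1.146], TCP at [200.839, -538.802, 213.976] pointing down, gripper open.
Joint ranges: [-177.97, 177.97], [-48.28, 115.42], [12.27, 149.76], [-77.06, 257.06], [2.81, 150.46], [-146.56, 146.56]. Speed limits (degrees/s): [147.25, 147.25, 180, 180, 180, 180].

## Interface

Orientations are given as [roll, pitch, yaw] about the fixed x, y, z axes, in that order (R = Rz(yaw) Ry(pitch) Rx(roll)).
In Python, from workcell import env, cams gives the robot as it stands.
- The arm moves only by the tool apply_moves, never from a script. Its argument "deltas" is a list of rows, each a list of 5 numbers: the shift along the tool's x, y, z in m, then the turn about the tool's z in rad, then the opening, from -1 (shut) to 1 (fully open), so that 0 is half open. In form: [[tx, ty, tz, roll, gripper], ...]. A call has 1 to 5 rows; each row is the pose to reach, as a shift and turn from the pose commanded when the call began, along the tool's axes at that moment; what a row does not reach only later rows make up. A row lasts 1/10 s, in which the tool goes at most 50 mm and 8.59 degrees, less where a joint would pass 70% of its speed; a pose out of reach is approached as far as the arm can. A call with a gripper value outside its range is refused whole. The fingers move at their own pace and stop on an object; "grip_force" is the grip in N (left out, the last holds). Time passes only in rows, so rows that repeat a pose let the fingers close. It gives the time, the measured TCP pose, the force, the opening and the grip force at its end, in the units of the state.
- env.state(): the state, without advancing time (a new reading comes with each control period).
- cams.grab_frame(name): name is "scene" or "top" or "wrist"; returns the picture (384x512x3 uint8, blue, green, red); there is no depth.
- cams.get_calibration(name): a dict with "mtx" (3x3 intrinsics, pixels), "eye" and "attitude" of the camera in the world; the wrist camera has in their place "tool_from_camera" (4x4, takes a point from camera to tool coordinates, whose origin is the TCP and whose axes are the flange's). Camera axes: x right, y down, z forward; pixel columns grow to the right and rows downward; lengths in mm; the calibration is good to about 2 mm. A picture is of the moment at which its call begins: read the wrist's pose just before it. get_calibration takes no time and is no camera call.
- env.job_done(): hands the job in; it is judged then, once.
The state is a dict: "time_s": time; "qpos": joint angles; "qvel": joint speeds; "effort": joint torques, N m; "ee_pos": TCP position; "ee_rot": TCP orientation; "force": force on the tool from outside, world axes, zero at the start; "torque": the same for the moment, N m; "gripper_width": finger opening in mm; "gripper_force": force on a finger pad.
Only numpy, scipy, OpenCV 4.12 (cv2) and the standard library are available. Lean on these libraries where they do the work, as an engineer would, in place of code of your own. Each camera call takes 0.05 s, during which the arm holds its last target. There are 200 camera calls.

## Working session

There is one attempt and no reset: what is moved stays moved. The work goes in short steps, Python scripts to look and compute and a tool call to move; the robot and the scene stay as the last step left them, time stands still between calls to the robot, and variables do not carry over. Pictures are saved under pics/ and viewed, at most 10 in all, crops included, and the job is handed in when it is done.

Besides the shell and the picture viewer there is one more tool, called after ">>>" by a JSON object that holds its "api" and its "payload", one argument or row to a line. apply_moves: Moves the arm, as the interface text tells. Its arguments: {"type":"object","properties":{"deltas":{"type":"array"},"grip_force":{"type":"number"}},"required":["deltas"]}

```bash
mkdir -p pics
python3 - <<'E'
from workcell import env,cams
import cv2
print(env.state())
for n in("scene","top"):
    cv2.imwrite(f"pics/{n}0.png",cams.grab_frame(n)); print(n,cams.get_calibration(n))
print(cams.get_calibration("wrist"))
E
```

```text
{'time_s': 0.0, 'qpos': array([-7.07043068e+01,  1.83511558e+01,  8.97077110e+01, -2.53018959e-03,
        7.20418335e+01, -1.14593005e+00]), 'qvel': array([-0.02857954, -0.09590493, -0.00470574,  0.10102637, -0.04257842,
        0.08460264]), 'effort': array([ 1.96117151e-03, -4.12466168e+01, -2.31972420e+01,  7.29023502e-02,
        4.56717331e-02, -1.47909363e-04]), 'ee_pos': array([ 200.64029846, -538.31779694,  213.11629096]), 'ee_rot': array([-1.79899272e+02,  3.91172167e-04,  2.04424059e+01]), 'force': array([0.32140749, 0.40334311, 0.16813604]), 'torque': array([ 0.01872542, -0.002727  , -0.03281822]), 'gripper_force': 0.0, 'gripper_width': 91.24110498627084}
scene {'mtx': array([[352.17845777,   0.        , 257.86825256],
       [  0.        , 352.17845777, 188.77045986],
       [  0.        ,   0.        ,   1.        ]]), 'eye': array([ 848.26058571, -482.99164473, 1195.09245471]), 'attitude': array([-148.6905165 ,    0.23840027,   37.67726144])}
top {'mtx': array([[451.3434827 ,   0.        , 260.29055324],
       [  0.        , 451.3434827 , 189.54391551],
       [  0.        ,   0.        ,   1.        ]]), 'eye': array([ 158.76552553,   34.89643243, 1571.90305113]), 'attitude': array([-1.68708902e+02,  1.56687769e-01, -9.12614354e+01])}
{'mtx': array([[345.38752996,   0.        , 256.84904375],
       [  0.        , 345.38752996, 195.55691826],
       [  0.        ,   0.        ,   1.        ]]), 'tool_from_camera': array([[ 6.50642161e-04, -9.57502489e-01, -2.88424272e-01,
         8.17204629e+01],
       [ 9.99999445e-01,  8.62148177e-04, -6.06284709e-04,
        -8.55660135e-01],
       [ 8.29183579e-04, -2.88423717e-01,  9.57502518e-01,
        -1.70691346e+02],
       [ 0.00000000e+00,  0.00000000e+00,  0.00000000e+00,
         1.00000000e+00]])}
```

View pics/scene0.png

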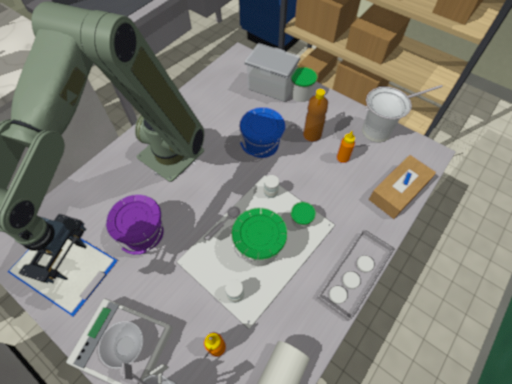

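View pics/top0.png

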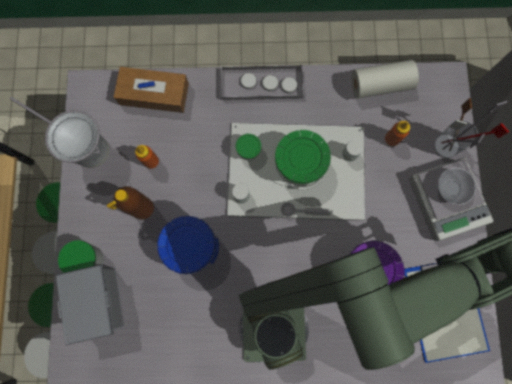

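Top picture: the green pail lid is at about (302,157), with a jar at (352,150), another jar at (240,190), and the tub at (248,147). The scene picture puts the lid at (259,235).

```bash
cat > h.py <<'E'
from workcell import env,cams
import cv2,numpy as np
from scipy.spatial.transform import Rotation as R
def cam(n,st=None):
    c=cams.get_calibration(n)
    if n!="wrist": return c["mtx"],np.array(c["eye"]),R.from_euler('xyz',c["attitude"],degrees=True).as_matrix()
    T=c["tool_from_camera"]; Rt=R.from_euler('xyz',st["ee_rot"],degrees=True).as_matrix()
    return c["mtx"],Rt@T[:3,3]+st["ee_pos"],Rt@T[:3,:3]
def p2w(C,uv,z):
    K,e,M=C; d=M@np.linalg.inv(K)@[uv[0],uv[1],1]; return e+d*(z-e[2])/d[2]
def w2p(C,p):
    K,e,M=C; q=K@(M.T@(np.asarray(p)-e)); return q[:2]/q[2]
def green(im):
    h=cv2.cvtColor(im,cv2.COLOR_BGR2HSV); return cv2.inRange(h,(45,100,30),(80,255,255))
def lidfit(n,im,C):
    m=green(im); cs,_=cv2.findContours(m,cv2.RETR_EXTERNAL,cv2.CHAIN_APPROX_NONE)
    c=max(cs,key=cv2.contourArea); P=np.array([p2w(C,q[0],145) for q in c])
    A=np.c_[2*P[:,:2],np.ones(len(P))]; s=np.linalg.lstsq(A,(P[:,:2]**2).sum(1),rcond=None)[0]
    return s[:2],np.sqrt(s[2]+s[:2]@s[:2]),cv2.boundingRect(c)
E
python3 - <<'E'
from h import *
for n in("scene","top"):
    im=cv2.imread(f"pics/{n}0.png");C=cam(n);print(n,lidfit(n,im,C))
    for k,z,uvs in(("top",94,[(352,147),(239,189)]),):
        if n==k: print([p2w(C,u,z)[:2].round() for u in uvs],p2w(C,(248,146),78)[:2].round())
im=cv2.imread("pics/top0.png")[100:215,230:370];im2=cv2.imread("pics/scene0.png")[190:275,210:310]
cv2.imwrite("pics/c.png",np.vstack([cv2.resize(im,(400,300),interpolation=3),cv2.resize(im2,(400,300),interpolation=3)]))
E
```

```text
scene (array([ 558.62158079, -108.78667753]), np.float64(88.3897847330499), (232, 208, 55, 52))
top (array([1076.31394176,   45.52041589]), np.float64(527.5746031297138), (0, 0, 512, 18))
[array([ 594., -283.]), array([457., 104.])] [611.  71.]
```

>>> {"api": "apply_moves", "payload": {
  "deltas": [
    [0.04,-0.02,-0.03,0,-1],
    [0.08,-0.045,-0.05,0,-1],
    [0.12,-0.07,-0.07,0,-1],
    [0.16,-0.092,-0.09,0,-1],
    [0.2,-0.115,-0.11,0,-1]
  ],
  "grip_force": 20
}}

```text
time_s: 0.6
ee_pos: [345.0, -364.0, 321.9]
ee_rot: [-180.0, 0.0, 20.4]
force: [0.1, -0.1, -0.3]
gripper_width: 54.2
gripper_force: 0.0
```

>>> {"api": "apply_moves", "payload": {
  "deltas": [
    [0.05,-0.025,-0.01,0,-1],
    [0.09,-0.05,-0.02,0,-1],
    [0.13,-0.075,-0.026,0,-1],
    [0.17,-0.095,-0.026,0,-1],
    [0.21,-0.12,-0.026,0,-1]
  ]
}}

```text
time_s: 1.1
ee_pos: [500.3, -178.2, 347.4]
ee_rot: [180.0, -0.0, 20.4]
force: [-0.1, -1.8, 0.0]
gripper_width: 13.8
gripper_force: 0.0
```

>>> {"api": "apply_moves", "payload": {
  "deltas": [
    [0.04,-0.02,0,0,-1],
    [0.075,-0.043,0,0,-1],
    [0.075,-0.043,0,0,-1]
  ]
}}

```text
time_s: 1.4
ee_pos: [556.7, -109.4, 345.9]
ee_rot: [-179.9, 0.0, 20.8]
force: [-0.1, -0.7, 0.2]
gripper_width: 0.3
gripper_force: 0.0
```

Run:
```python
from h import *
s=env.state();im=cams.grab_frame("wrist");C=cam("wrist",s);print(s["ee_pos"],s["ee_rot"],s["time_s"],s["gripper_width"],lidfit("w",im,C))
np.save("s1.npy",np.r_[s["ee_pos"],s["ee_rot"]]);cv2.imwrite("pics/w1raw.png",im);cv2.imwrite("pics/w1.png",cv2.resize(im,(800,600),interpolation=3))
```

```text
[ 556.70233533 -109.40677873  345.93590576] [-1.79855989e+02  9.86314654e-03  2.07721356e+01] 1.4 0.32080047779828536 (array([ 558.3440687 , -105.20361648]), np.float64(83.28210309343571), (174, 83, 163, 162))
```

View pics/w1.png

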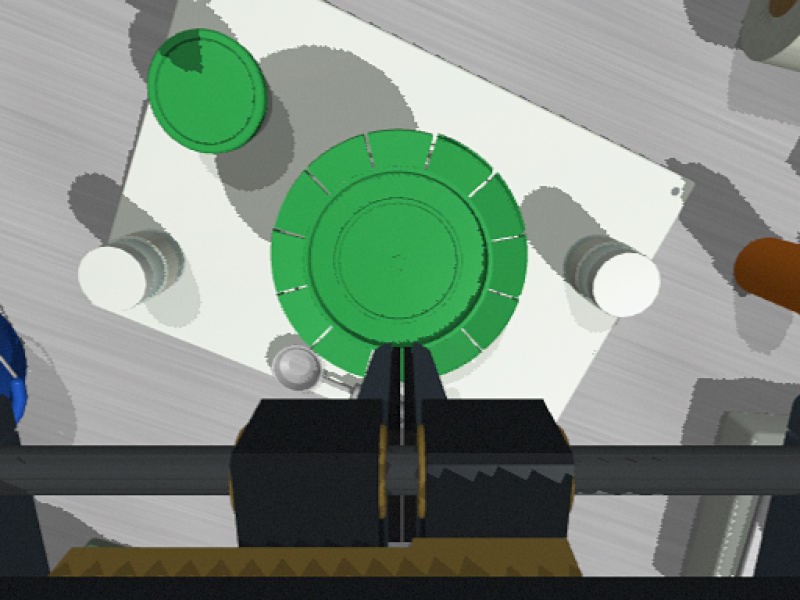

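The wrist picture shows the lid with its inner ring centred near (398,259) at 800 scale. The slits run at about (369,150), (433,150) and (481,185), and the gripper hides the bottom two tabs.

Run:
```python
from h import *
from scipy.optimize import least_squares
v=np.load("s1.npy");C=cam("wrist",dict(ee_pos=v[:3],ee_rot=v[3:]));im=cv2.imread("pics/w1raw.png")
print(p2w(C,(254.6,165.8),142))
m=green(im);cs,_=cv2.findContours(m,0,cv2.CHAIN_APPROX_NONE);c=max(cs,key=cv2.contourArea)[:,0]
P=np.array([p2w(C,q,144)[:2] for q in c]);c0=np.array([558,-108.])
for _ in range(1):
    r=least_squares(lambda x:np.hypot(*(P-x[:2]).T)-x[2],[*c0,90],loss='soft_l1',f_scale=.7).x;print(r)
cx=r[:2];th=np.radians(np.arange(0,360,.5));rr=np.arange(60,96,.5)
T,Rr=np.meshgrid(th,rr);W=np.stack([cx[0]+Rr*np.cos(T),cx[1]+Rr*np.sin(T),142+0*T],-1)
uv=np.array([[w2p(C,p) for p in row] for row in W],np.float32)
pol=cv2.remap(im,uv[...,0],uv[...,1],1)
cv2.imwrite("pics/pol.png",np.vstack([cv2.resize(pol[:,:360],(800,280)),np.zeros((20,800,3),np.uint8),cv2.resize(pol[:,360:],(800,280))]))
b=pol[20:55].astype(float)
# outer radius and brightness vs world angle
for a in range(0,360,10):
    col=pol[:,a*2];g=green(pol)[:,a*2]>0;o=rr[g].max() if g.any() else 0
    print(a,o,col[30:50,1].mean().round(),end=' | ')
rb=pol[20:56].astype(float); nong=rb[...,2].mean(0); i=np.where(nong>np.median(nong)+15)[0]/2;print(i)
```

```text
[ 558.19217137 -104.4442467   142.        ]
[ 557.91573949 -105.67400529   87.58337163]
0 88.5 160.0 | 10 87.5 168.0 | 20 88.0 167.0 | 30 88.0 168.0 | 40 88.5 166.0 | 50 88.5 166.0 | 60 89.0 166.0 | 70 89.0 165.0 | 80 89.5 164.0 | 90 89.5 163.0 | 100 91.0 170.0 | 110 91.0 170.0 | 120 91.0 170.0 | 130 92.0 171.0 | 140 92.5 171.0 | 150 93.0 173.0 | 160 93.0 166.0 | 170 93.0 166.0 | 180 93.5 165.0 | 190 65.0 44.0 | 200 65.0 11.0 | 210 63.0 46.0 | 220 92.5 150.0 | 230 92.0 154.0 | 240 91.5 156.0 | 250 91.0 148.0 | 260 91.0 148.0 | 270 90.5 148.0 | 280 89.5 148.0 | 290 89.5 149.0 | 300 89.5 149.0 | 310 89.5 150.0 | 320 89.0 150.0 | 330 89.0 151.0 | 340 88.5 162.0 | 350 89.0 161.0 | [  4.    4.5   5.    5.5   6.    6.5  35.   35.5  36.   36.5  37.   65.5
  66.   66.5  67.   96.   96.5  97.  125.5 126.  126.5 127.  154.  154.5
 155.  155.5 156.  156.5 183.  183.5 184.  184.5 185.  241.5 242.  242.5
 243.  243.5 272.  272.5 273.  302.5 303.  303.5 333.  333.5 334.  334.5
 335. ]
```

View pics/pol.png

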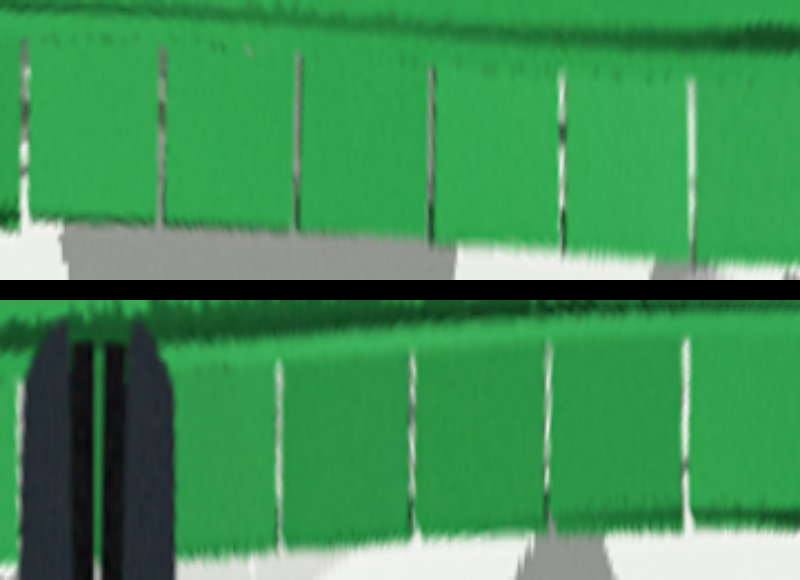

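I'll press all 12 tabs in six adjacent pairs, straddling every second slit. The tabs are centred at about 19.5+30k degrees in the world frame, and the lid centre is near (556,-106).

>>> {"api": "apply_moves", "payload": {
  "deltas": [
    [0.02,0.005,0.03,0.14,-0.34],
    [0.04,0.01,0.07,0.28,-0.34],
    [0.06,0.015,0.115,0.28,-0.34],
    [0.079,0.019,0.16,0.28,-0.34],
    [0.079,0.019,0.17,0.28,-0.34]
  ]
}}

```text
time_s: 1.95
ee_pos: [632.7, -104.2, 171.1]
ee_rot: [-179.9, 0.6, 4.4]
force: [-0.6, -0.1, -0.1]
gripper_width: 29.8
gripper_force: 0.0
```

>>> {"api": "apply_moves", "payload": {
  "deltas": [
    [0,0,0.0,0,-0.34],
    [0,0,0.01,0,-0.34],
    [0,0,0.016,0,-0.34]
  ]
}}

```text
time_s: 2.25
ee_pos: [635.4, -104.4, 163.5]
ee_rot: [179.9, -0.2, 4.4]
force: [0.6, 0.3, 0.2]
gripper_width: 30.1
gripper_force: 0.0
```

Run:
```python
from h import *
s=env.state();a=cams.grab_frame("wrist");print(s["ee_pos"],s["ee_rot"],s["gripper_width"])
C=cam("wrist",s)
for q in [(556,-106,142)]: print(w2p(C,q))
b=cams.grab_frame("scene")[190:290,200:320]
cv2.imwrite("pics/w2.png",np.hstack([cv2.resize(a,(450,338)),cv2.resize(b,(340,338),interpolation=3)]))
```

```text
[ 635.43884667 -104.35025877  163.47233375] [179.93010596  -0.21347216   4.35749413] 30.109713551926426
[251.47814378 343.64219271]
```

View pics/w2.png

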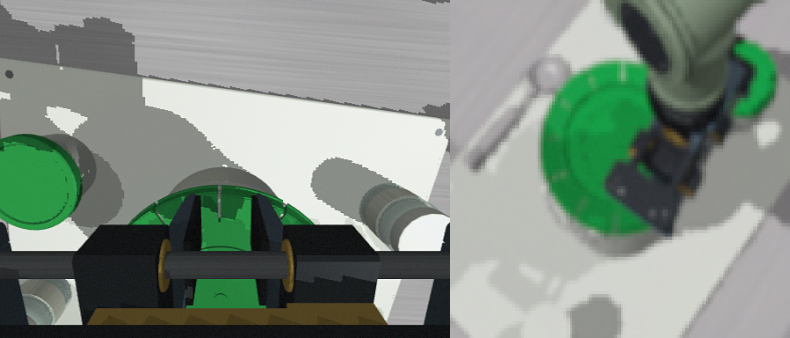

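The fingers straddle the slit near (220,205), just a little to its right. I'm correcting by 4 mm and pressing.

>>> {"api": "apply_moves", "payload": {
  "deltas": [
    [0.001,-0.004,0.008,0,-0.34],
    [0.001,-0.004,0.014,0,-0.34],
    [0.001,-0.004,0.018,0,-0.34],
    [0.001,-0.004,0.021,0,-0.34],
    [0.001,-0.004,0.021,0,-0.34]
  ]
}}

```text
time_s: 2.85
ee_pos: [636.7, -99.3, 142.3]
ee_rot: [180.0, -0.2, 4.4]
force: [-1.2, 2.3, 7.2]
gripper_width: 30.3
gripper_force: 4.1
```

>>> {"api": "apply_moves", "payload": {
  "deltas": [
    [0,0,0.0005,0,-0.34],
    [0,0,0.001,0,-0.34],
    [0,0,0.001,0,-0.34]
  ]
}}

```text
time_s: 3.15
ee_pos: [636.7, -99.3, 142.2]
ee_rot: [180.0, -0.2, 4.4]
force: [-1.7, 1.9, 12.7]
gripper_width: 30.0
gripper_force: 6.2
```

>>> {"api": "apply_moves", "payload": {
  "deltas": [
    [0,0,0.0015,0,-0.34],
    [0,0,0.003,0,-0.34],
    [0,0,0.003,0,-0.34]
  ]
}}

```text
time_s: 3.45
ee_pos: [636.8, -99.3, 142.1]
ee_rot: [180.0, -0.3, 4.4]
force: [-6.3, 1.6, 24.6]
gripper_width: 30.2
gripper_force: 12.3
```

>>> {"api": "apply_moves", "payload": {
  "deltas": [
    [0,0,-0.01,0,-0.34],
    [0,0,-0.025,0,-0.34],
    [-0.05,0,-0.025,0,-0.34],
    [-0.1,0,-0.025,0,-0.34],
    [-0.15,0,-0.025,0,-0.34]
  ]
}}

```text
time_s: 3.95
ee_pos: [484.2, -111.0, 160.7]
ee_rot: [180.0, 0.1, 4.4]
force: [0.9, -0.8, 0.0]
gripper_width: 30.2
gripper_force: 0.0
```

>>> {"api": "apply_moves", "payload": {
  "deltas": [
    [-0.012,0,0.0,0,-0.34],
    [-0.012,0,0.01,0,-0.34],
    [-0.012,0,0.016,0,-0.34],
    [-0.012,0,0.02,0,-0.34],
    [-0.012,0,0.022,0,-0.34]
  ]
}}

```text
time_s: 4.45
ee_pos: [474.0, -112.3, 142.0]
ee_rot: [180.0, 0.2, 4.5]
force: [-17.2, 1.5, 41.2]
gripper_width: 29.8
gripper_force: 20.4
```

>>> {"api": "apply_moves", "payload": {
  "deltas": [
    [0,0,0.001,0,-0.34],
    [0,0,0.002,0,-0.34],
    [0,0,0.002,0,-0.34]
  ]
}}

```text
time_s: 4.75
ee_pos: [474.0, -112.3, 142.0]
ee_rot: [179.9, 0.1, 4.5]
force: [-17.0, 1.8, 41.8]
gripper_width: 29.9
gripper_force: 20.6
```

>>> {"api": "apply_moves", "payload": {
  "deltas": [
    [0,0,-0.012,0,-0.34],
    [0.0,0,-0.024,0,-0.34],
    [0.02,-0.01,-0.024,-0.14,-0.34],
    [0.04,-0.02,-0.024,-0.28,-0.34],
    [0.06,-0.03,-0.024,-0.42,-0.34]
  ]
}}

```text
time_s: 5.25
ee_pos: [533.8, -77.0, 160.8]
ee_rot: [180.0, -0.0, 28.8]
force: [-0.5, -0.3, 0.6]
gripper_width: 30.0
gripper_force: 0.0
```

>>> {"api": "apply_moves", "payload": {
  "deltas": [
    [0,0,0,-0.14,-0.34],
    [0,0,0,-0.28,-0.34],
    [0,0,0,-0.42,-0.34],
    [0,0,0,-0.56,-0.34],
    [0,0,0,-0.63,-0.34]
  ]
}}

```text
time_s: 5.75
ee_pos: [533.1, -77.2, 160.4]
ee_rot: [-180.0, 0.0, 64.8]
force: [-0.2, -0.3, 0.5]
gripper_width: 29.9
gripper_force: 0.0
```

>>> {"api": "apply_moves", "payload": {
  "deltas": [
    [0,0,0,0,-0.34],
    [0,0,0,0,-0.34]
  ]
}}

```text
time_s: 5.95
ee_pos: [532.6, -77.3, 160.8]
ee_rot: [-180.0, 0.0, 64.5]
force: [-0.4, -0.1, 0.2]
gripper_width: 29.7
gripper_force: 0.0
```

Run:
```python
from h import *
s=env.state();p=s["ee_pos"];y=np.radians(s["ee_rot"][2]);print(p,s["ee_rot"],s["force"])
a=np.radians(64.5);t=np.array([556+82*np.cos(a),-106+82*np.sin(a)]);d=t-p[:2]
print(d@[np.cos(y),np.sin(y)],d@[np.sin(y),-np.cos(y)])
C=cam("wrist",s);im=cams.grab_frame("wrist");cv2.imwrite("pics/w3.png",im)
for i in range(12):
    b=np.radians(4.5+30*i);print(i,w2p(C,[556+80*np.cos(b),-106+80*np.sin(b),142]).round())
```

```text
[532.58600824 -77.34554378 160.76433151] [-1.79972268e+02  8.59629528e-03  6.44903862e+01] [-0.38892724 -0.0856155   0.16731887]
66.22250769865397 33.458074631317096
0 [437. 198.]
1 [392. 147.]
2 [320. 127.]
3 [246. 147.]
4 [196. 197.]
5 [181. 260.]
6 [202. 317.]
7 [248. 355.]
8 [308. 368.]
9 [369. 355.]
10 [419. 317.]
11 [445. 261.]
```

View pics/w3.png

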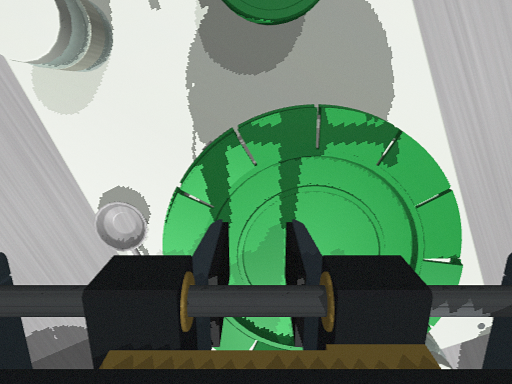

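The slit at (319,128) matches its predicted position (320,127), so the pail has not moved. Next I press at 64.5°.

>>> {"api": "apply_moves", "payload": {
  "deltas": [
    [0.033,0.017,0,0,-0.34],
    [0.066,0.033,0.002,0,-0.34],
    [0.066,0.033,0.01,0,-0.34],
    [0.066,0.033,0.015,0,-0.34],
    [0.066,0.033,0.019,0,-0.34]
  ]
}}

```text
time_s: 6.5
ee_pos: [589.1, -32.2, 142.1]
ee_rot: [-179.9, 0.0, 64.5]
force: [-7.2, 1.8, 23.9]
gripper_width: 29.9
gripper_force: 11.9
```

>>> {"api": "apply_moves", "payload": {
  "deltas": [
    [0,0,0.0015,0,-0.34],
    [0,0,0.003,0,-0.34],
    [0,0,0.003,0,-0.34]
  ]
}}

```text
time_s: 6.8
ee_pos: [589.1, -32.3, 142.2]
ee_rot: [180.0, -0.1, 64.5]
force: [-4.7, 2.5, 14.1]
gripper_width: 30.1
gripper_force: 6.7
```

>>> {"api": "apply_moves", "payload": {
  "deltas": [
    [0,0,0.0015,0,-0.34],
    [0,0,0.003,0,-0.34],
    [0,0,0.003,0,-0.34]
  ]
}}

```text
time_s: 7.1
ee_pos: [589.1, -32.2, 142.1]
ee_rot: [179.9, -0.1, 64.5]
force: [-8.4, 3.0, 27.2]
gripper_width: 30.2
gripper_force: 13.7
```

>>> {"api": "apply_moves", "payload": {
  "deltas": [
    [0,0,-0.012,0,-0.34],
    [0,0,-0.025,0,-0.34],
    [-0.05,0,-0.027,0,-0.34],
    [-0.1,0,-0.027,0,-0.34],
    [-0.15,0,-0.027,0,-0.34]
  ]
}}

```text
time_s: 7.6
ee_pos: [524.5, -168.9, 163.6]
ee_rot: [180.0, 0.0, 64.6]
force: [0.7, 0.1, 0.5]
gripper_width: 30.1
gripper_force: 0.0
```

>>> {"api": "apply_moves", "payload": {
  "deltas": [
    [-0.012,0,0,0,-0.34],
    [-0.012,0,0,0,-0.34]
  ]
}}

```text
time_s: 7.8
ee_pos: [519.4, -180.0, 163.6]
ee_rot: [-180.0, 0.0, 64.3]
force: [0.2, -0.1, 0.1]
gripper_width: 30.0
gripper_force: 0.0
```

>>> {"api": "apply_moves", "payload": {
  "deltas": [
    [0,0,0.008,0,-0.34],
    [0,0,0.015,0,-0.34],
    [0,0,0.019,0,-0.34],
    [0,0,0.0225,0,-0.34],
    [0,0,0.0225,0,-0.34]
  ]
}}

```text
time_s: 8.3
ee_pos: [520.8, -178.4, 142.2]
ee_rot: [179.9, 0.2, 64.7]
force: [-3.2, -2.5, 11.4]
gripper_width: 30.1
gripper_force: 5.5
```

>>> {"api": "apply_moves", "payload": {
  "deltas": [
    [0,0,0.001,0,-0.34],
    [0,0,0.002,0,-0.34],
    [0,0,0.002,0,-0.34]
  ]
}}

```text
time_s: 8.6
ee_pos: [520.8, -178.4, 142.1]
ee_rot: [179.8, 0.2, 64.7]
force: [-7.3, -1.7, 21.4]
gripper_width: 30.1
gripper_force: 10.8
```

>>> {"api": "apply_moves", "payload": {
  "deltas": [
    [0,0,-0.012,0,-0.34],
    [0,0,-0.025,0,-0.34],
    [0.03,-0.015,-0.027,-0.14,-0.34],
    [0.06,-0.035,-0.027,-0.28,-0.34],
    [0.09,-0.052,-0.027,-0.42,-0.34]
  ]
}}

```text
time_s: 9.1
ee_pos: [511.8, -72.3, 165.3]
ee_rot: [-179.9, -0.0, 89.0]
force: [0.0, 0.0, -1.4]
gripper_width: 29.8
gripper_force: 0.0
```

>>> {"api": "apply_moves", "payload": {
  "deltas": [
    [0,0,0,-0.14,-0.34],
    [0,0,0,-0.28,-0.34],
    [0,0,0,-0.42,-0.34],
    [0,0,0,-0.56,-0.34],
    [0,0,0,-0.627,-0.34]
  ]
}}

```text
time_s: 9.6
ee_pos: [512.2, -73.2, 165.1]
ee_rot: [-180.0, -0.1, 124.9]
force: [-0.2, -0.1, -0.3]
gripper_width: 30.3
gripper_force: 0.0
```

>>> {"api": "apply_moves", "payload": {
  "deltas": [
    [0,0,0,0,-0.34],
    [0,0,0,0,-0.34]
  ]
}}

```text
time_s: 9.8
ee_pos: [512.2, -73.8, 165.4]
ee_rot: [-180.0, -0.0, 124.5]
force: [-0.6, -0.2, -0.4]
gripper_width: 30.0
gripper_force: 0.0
```

Run:
```python
from h import *
s=env.state();p=s["ee_pos"];y=np.radians(s["ee_rot"][2]);print(p,s["ee_rot"])
a=np.radians(124.5);t=np.array([556+82*np.cos(a),-106+82*np.sin(a)]);d=t-p[:2]
print(d@[np.cos(y),np.sin(y)],d@[np.sin(y),-np.cos(y)])
```

```text
[512.15925744 -73.81898939 165.43767312] [-1.79974854e+02 -3.43963922e-02  1.24536915e+02]
30.63557555036849 17.922520649011588
```

>>> {"api": "apply_moves", "payload": {
  "deltas": [
    [0.03,0.018,0,0,-0.34],
    [0.03,0.018,0.008,0,-0.34],
    [0.03,0.018,0.016,0,-0.34],
    [0.03,0.018,0.021,0,-0.34],
    [0.03,0.018,0.0235,0,-0.34]
  ]
}}

```text
time_s: 10.3
ee_pos: [509.4, -39.4, 142.6]
ee_rot: [-180.0, -0.1, 124.5]
force: [-4.2, 3.9, 11.3]
gripper_width: 30.3
gripper_force: 5.5
```

>>> {"api": "apply_moves", "payload": {
  "deltas": [
    [0,0,0.0015,0,-0.34],
    [0,0,0.0025,0,-0.34],
    [0,0,0.0025,0,-0.34]
  ]
}}

```text
time_s: 10.6
ee_pos: [509.3, -39.3, 142.2]
ee_rot: [179.9, -0.1, 124.4]
force: [-6.7, 4.0, 18.2]
gripper_width: 30.4
gripper_force: 9.0
```

>>> {"api": "apply_moves", "payload": {
  "deltas": [
    [0,0,0.001,0,-0.34],
    [0,0,0.002,0,-0.34],
    [0,0,0.002,0,-0.34]
  ]
}}

```text
time_s: 10.9
ee_pos: [509.4, -39.4, 142.1]
ee_rot: [179.9, -0.1, 124.4]
force: [-9.9, 4.5, 29.8]
gripper_width: 30.3
gripper_force: 14.8
```

>>> {"api": "apply_moves", "payload": {
  "deltas": [
    [0,0,-0.012,0,-0.34],
    [0,0,-0.025,0,-0.34],
    [-0.05,0,-0.027,0,-0.34],
    [-0.1,0,-0.027,0,-0.34],
    [-0.15,0,-0.027,0,-0.34]
  ]
}}

```text
time_s: 11.4
ee_pos: [595.8, -165.4, 164.9]
ee_rot: [180.0, 0.0, 124.5]
force: [1.2, 0.7, 0.4]
gripper_width: 30.1
gripper_force: 0.0
```

>>> {"api": "apply_moves", "payload": {
  "deltas": [
    [-0.013,0,0,0,-0.34],
    [-0.013,0,0,0,-0.34]
  ]
}}

```text
time_s: 11.6
ee_pos: [602.7, -176.2, 163.6]
ee_rot: [-179.9, -0.0, 124.4]
force: [-0.8, 0.1, -0.5]
gripper_width: 30.3
gripper_force: 0.0
```

>>> {"api": "apply_moves", "payload": {
  "deltas": [
    [0.002,0,0.008,0,-0.34],
    [0.002,0,0.015,0,-0.34],
    [0.002,0,0.019,0,-0.34],
    [0.002,0,0.0225,0,-0.34],
    [0.002,0,0.0225,0,-0.34]
  ]
}}

```text
time_s: 12.1
ee_pos: [600.8, -171.6, 143.6]
ee_rot: [180.0, 0.1, 124.6]
force: [-0.8, -1.1, 6.0]
gripper_width: 29.9
gripper_force: 2.6
```

>>> {"api": "apply_moves", "payload": {
  "deltas": [
    [0,0,0.001,0,-0.34],
    [0,0,0.0025,0,-0.34],
    [0,0,0.0025,0,-0.34]
  ]
}}

```text
time_s: 12.4
ee_pos: [601.1, -171.8, 142.3]
ee_rot: [180.0, 0.2, 124.6]
force: [-2.8, -1.4, 10.1]
gripper_width: 30.2
gripper_force: 5.0
```

>>> {"api": "apply_moves", "payload": {
  "deltas": [
    [0,0,0.001,0,-0.34],
    [0,0,0.003,0,-0.34],
    [0,0,0.003,0,-0.34]
  ]
}}

```text
time_s: 12.7
ee_pos: [601.1, -171.8, 142.2]
ee_rot: [179.9, 0.2, 124.6]
force: [-5.8, 0.3, 21.8]
gripper_width: 30.0
gripper_force: 11.4
```

>>> {"api": "apply_moves", "payload": {
  "deltas": [
    [0,0,-0.02,0,-0.34],
    [0,0,-0.05,0,-0.34],
    [0.03,0,-0.1,0.14,-0.34],
    [0.06,0,-0.15,0.28,-0.34],
    [0.08,0,-0.2,0.42,-0.34]
  ]
}}

```text
time_s: 13.2
ee_pos: [558.5, -111.0, 319.2]
ee_rot: [-179.9, -0.1, 100.2]
force: [0.8, 0.3, 1.0]
gripper_width: 30.5
gripper_force: 0.0
```

>>> {"api": "apply_moves", "payload": {
  "deltas": [
    [0,0,0,0,-0.34],
    [0,0,0,0,-0.34],
    [0,0,0,0,-0.34]
  ]
}}

```text
time_s: 13.5
ee_pos: [559.6, -112.7, 316.7]
ee_rot: [-179.8, -0.1, 100.6]
force: [-0.4, 0.7, 0.2]
gripper_width: 30.1
gripper_force: 0.0
```

Run:
```python
from h import *
s=env.state();a=cams.grab_frame("wrist");print(s["ee_pos"],s["ee_rot"],s["time_s"])
C=cam("wrist",s)
th=np.radians(np.arange(0,360,.5));rr=np.arange(60,96,.5)
T,Rr=np.meshgrid(th,rr);W=np.stack([556+Rr*np.cos(T),-106+Rr*np.sin(T),142+0*T],-1)
uv=np.array([[w2p(C,p) for p in row] for row in W],np.float32);pol=cv2.remap(a,uv[...,0],uv[...,1],1)
g=green(pol)>0
for k in range(12):
    o=[]; 
    for d in(-10,0,10):
        j=int(((19.5+30*k+d)%360)*2); o+=[rr[g[:,j]].max() if g[:,j].any() else 0, pol[24:52,j,1].mean().round()]
    print(k,o)
cv2.imwrite("pics/w4.png",cv2.resize(a[:300],(800,469),interpolation=3))
```

```text
[ 559.61500059 -112.67958429  316.66838059] [-1.79838439e+02 -5.44784721e-02  1.00563365e+02] 13.5
0 [np.float64(88.5), np.float64(166.0), np.float64(88.5), np.float64(166.0), np.float64(88.5), np.float64(166.0)]
1 [np.float64(89.5), np.float64(166.0), np.float64(90.0), np.float64(168.0), np.float64(90.0), np.float64(168.0)]
2 [np.float64(90.5), np.float64(168.0), np.float64(90.5), np.float64(169.0), np.float64(91.0), np.float64(170.0)]
3 [np.float64(91.0), np.float64(170.0), np.float64(91.5), np.float64(170.0), np.float64(91.0), np.float64(171.0)]
4 [np.float64(91.0), np.float64(170.0), np.float64(91.0), np.float64(170.0), np.float64(90.5), np.float64(172.0)]
5 [np.float64(90.5), np.float64(172.0), np.float64(90.5), np.float64(175.0), np.float64(90.0), np.float64(176.0)]
6 [np.float64(89.5), np.float64(180.0), np.float64(89.5), np.float64(183.0), np.float64(89.0), np.float64(187.0)]
7 [np.float64(89.0), np.float64(165.0), np.float64(89.0), np.float64(164.0), np.float64(88.5), np.float64(165.0)]
8 [np.float64(67.5), np.float64(37.0), np.float64(82.5), np.float64(132.0), np.float64(88.5), np.float64(181.0)]
9 [np.float64(88.0), np.float64(177.0), np.float64(88.0), np.float64(173.0), np.float64(88.0), np.float64(171.0)]
10 [np.float64(69.0), np.float64(15.0), np.float64(73.0), np.float64(45.0), np.float64(87.5), np.float64(166.0)]
11 [np.float64(88.0), np.float64(166.0), np.float64(88.0), np.float64(167.0), np.float64(88.0), np.float64(166.0)]
```

View pics/w4.png

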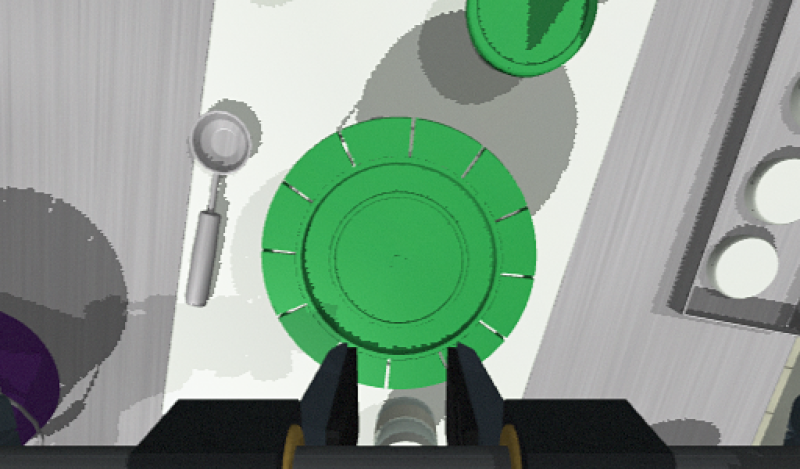

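The lid looks closed with smooth edges. The tab at about 229° (lower left, near (310,345)) breaks the smooth brightness trend, so I'll look at it from its own side.

>>> {"api": "apply_moves", "payload": {
  "deltas": [
    [-0.015,-0.02,0,-0.14,-0.34],
    [-0.03,-0.04,0,-0.28,-0.34],
    [-0.045,-0.06,0,-0.42,-0.34],
    [-0.06,-0.08,0.01,-0.56,-0.34],
    [-0.087,-0.118,0.02,-0.7,-0.34]
  ]
}}

```text
time_s: 14.05
ee_pos: [460.9, -219.7, 296.2]
ee_rot: [180.0, -0.2, 140.9]
force: [-0.1, -0.3, -0.8]
gripper_width: 30.0
gripper_force: 0.0
```

>>> {"api": "apply_moves", "payload": {
  "deltas": [
    [0,0,0,-0.14,-0.34],
    [0,0,0,-0.28,-0.34],
    [0,0,0,-0.35,-0.34],
    [0,0,0,-0.35,-0.34],
    [0,0,0,-0.35,-0.34]
  ]
}}

```text
time_s: 14.55
ee_pos: [460.7, -219.6, 297.3]
ee_rot: [180.0, -0.1, 160.4]
force: [0.3, -0.1, -0.7]
gripper_width: 30.1
gripper_force: 0.0
```

Run:
```python
from h import *
s=env.state();a=cams.grab_frame("wrist");print(s["ee_pos"],s["ee_rot"],s["time_s"])
C=cam("wrist",s)
th=np.radians(np.arange(0,360,.5));rr=np.arange(60,96,.5)
T,Rr=np.meshgrid(th,rr);W=np.stack([556+Rr*np.cos(T),-106+Rr*np.sin(T),142+0*T],-1)
uv=np.array([[w2p(C,p) for p in row] for row in W],np.float32);pol=cv2.remap(a,uv[...,0],uv[...,1],1)
g=green(pol)>0
for k in range(12):
    o=[]
    for d in(-10,0,10):
        j=int(((19.5+30*k+d)%360)*2); o+=[float(rr[g[:,j]].max()) if g[:,j].any() else 0, float(pol[24:52,j,1].mean().round())]
    print(k,o)
u,v=w2p(C,[556-45,-106-53,142]).round().astype(int);print(u,v)
x0,y0=max(0,min(u-80,352)),max(0,min(v-60,264))
cv2.imwrite("pics/w5.png",np.vstack([cv2.resize(a[y0:y0+120,x0:x0+160],(533,400),interpolation=3),cv2.resize(pol[:,360:600],(533,190),interpolation=3)]))
```

```text
[ 460.69752079 -219.62180011  297.29028618] [ 1.79985030e+02 -1.41713947e-01  1.60378092e+02] 14.55
0 [0, 29.0, 80.5, 115.0, 88.0, 164.0]
1 [88.5, 164.0, 88.5, 164.0, 88.5, 165.0]
2 [89.0, 143.0, 95.5, 101.0, 90.0, 101.0]
3 [90.0, 102.0, 90.5, 102.0, 90.5, 102.0]
4 [90.5, 102.0, 91.0, 105.0, 92.0, 129.0]
5 [93.5, 141.0, 93.5, 137.0, 94.5, 116.0]
6 [94.5, 167.0, 94.5, 166.0, 94.5, 166.0]
7 [94.0, 165.0, 93.5, 166.0, 92.5, 165.0]
8 [88.0, 164.0, 81.0, 116.0, 77.5, 83.0]
9 [0, 31.0, 0, 52.0, 0, 22.0]
10 [0, 28.0, 0, 38.0, 0, 44.0]
11 [0, 45.0, 0, 45.0, 0, 41.0]
330 207
```

View pics/w5.png

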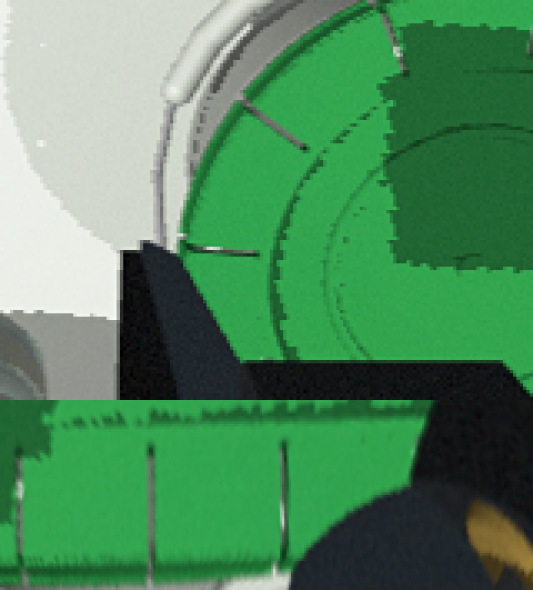

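From this side tabs 5–8 all have the same shade and continuous edges. I'll press that tab once more on its own to be sure.

>>> {"api": "apply_moves", "payload": {
  "deltas": [
    [-0.01,0.02,0.03,0.13,-1],
    [-0.02,0.04,0.06,0.26,-1],
    [-0.023,0.063,0.09,0.365,-1],
    [-0.023,0.063,0.12,0.365,-1],
    [-0.023,0.063,0.132,0.365,-1]
  ]
}}

```text
time_s: 15.1
ee_pos: [502.2, -166.7, 163.4]
ee_rot: [-179.9, -0.3, 139.6]
force: [0.8, 0.6, -0.3]
gripper_width: 0.4
gripper_force: 0.0
```

>>> {"api": "apply_moves", "payload": {
  "deltas": [
    [0,0,0,0,-1],
    [0,0,0,0,-1]
  ]
}}

```text
time_s: 15.3
ee_pos: [504.4, -168.5, 167.6]
ee_rot: [180.0, 0.1, 139.5]
force: [1.4, -0.9, -0.3]
gripper_width: 0.2
gripper_force: 0.0
```

>>> {"api": "apply_moves", "payload": {
  "deltas": [
    [0,0,0.008,0,-1],
    [0,0,0.015,0,-1],
    [0,0,0.02,0,-1],
    [0,0,0.024,0,-1],
    [0,0,0.0255,0,-1]
  ]
}}

```text
time_s: 15.8
ee_pos: [503.6, -168.0, 142.1]
ee_rot: [-180.0, 0.0, 139.6]
force: [-4.0, 0.6, 15.9]
gripper_width: 0.5
gripper_force: 7.7
```

>>> {"api": "apply_moves", "payload": {
  "deltas": [
    [0,0,0.001,0,-1],
    [0,0,0.0025,0,-1],
    [0,0,0.0025,0,-1]
  ]
}}

```text
time_s: 16.1
ee_pos: [503.7, -168.1, 142.0]
ee_rot: [180.0, 0.1, 139.6]
force: [-7.1, 2.3, 20.6]
gripper_width: 0.4
gripper_force: 10.3
```

>>> {"api": "apply_moves", "payload": {
  "deltas": [
    [0,0,-0.03,0,-1],
    [0,0.02,-0.07,0,-1],
    [-0.02,0.05,-0.11,0,-1],
    [-0.05,0.07,-0.15,0,-1],
    [-0.07,0.081,-0.19,0,-1]
  ]
}}

```text
time_s: 16.6
ee_pos: [608.8, -150.6, 326.5]
ee_rot: [-180.0, -0.0, 139.6]
force: [0.7, -1.2, -1.1]
gripper_width: 0.5
gripper_force: 0.0
```

>>> {"api": "apply_moves", "payload": {
  "deltas": [
    [0,0,-0.02,0,-1],
    [0,0,-0.04,0,-1],
    [0,0,-0.04,0,-1]
  ]
}}

```text
time_s: 16.9
ee_pos: [609.0, -151.6, 368.3]
ee_rot: [179.9, 0.3, 139.6]
force: [0.4, 1.3, -0.2]
gripper_width: 0.6
gripper_force: 0.0
```

Run:
```python
from h import *
s=env.state();a=cams.grab_frame("wrist");print(s["ee_pos"],s["ee_rot"],s["force"],s["time_s"])
t=cams.grab_frame("top")
C=cam("wrist",s)
th=np.radians(np.arange(0,360,.5));rr=np.arange(60,96,.5)
T,Rr=np.meshgrid(th,rr);W=np.stack([556+Rr*np.cos(T),-106+Rr*np.sin(T),142+0*T],-1)
uv=np.array([[w2p(C,p) for p in row] for row in W],np.float32);pol=cv2.remap(a,uv[...,0],uv[...,1],1)
g=green(pol)>0
for k in range(12):
    o=[]
    for d in(-10,0,10):
        j=int(((19.5+30*k+d)%360)*2); o+=[float(rr[g[:,j]].max()) if g[:,j].any() else 0, float(pol[24:52,j,1].mean().round())]
    print(k,o)
cv2.imwrite("pics/w6.png",np.hstack([cv2.resize(a,(460,345)),cv2.resize(t[100:240,210:350],(340,345))]))
```

```text
[ 608.98018987 -151.56611637  368.33532926] [179.85933953   0.30534309 139.56634518] [ 0.36347099  1.31398197 -0.15652739] 16.9
0 [88.0, 166.0, 88.5, 166.0, 89.0, 166.0]
1 [89.0, 167.0, 89.0, 168.0, 89.5, 168.0]
2 [90.0, 168.0, 90.5, 169.0, 90.0, 169.0]
3 [90.5, 169.0, 90.5, 170.0, 90.5, 171.0]
4 [90.5, 171.0, 90.5, 171.0, 90.5, 171.0]
5 [90.5, 170.0, 90.5, 170.0, 90.0, 170.0]
6 [90.0, 170.0, 90.0, 172.0, 89.5, 172.0]
7 [89.0, 173.0, 89.0, 165.0, 88.5, 165.0]
8 [88.5, 168.0, 88.0, 172.0, 88.5, 171.0]
9 [88.0, 168.0, 88.0, 168.0, 88.0, 167.0]
10 [88.0, 167.0, 88.0, 166.0, 88.0, 166.0]
11 [88.0, 165.0, 88.0, 165.0, 88.0, 166.0]
```

View pics/w6.png

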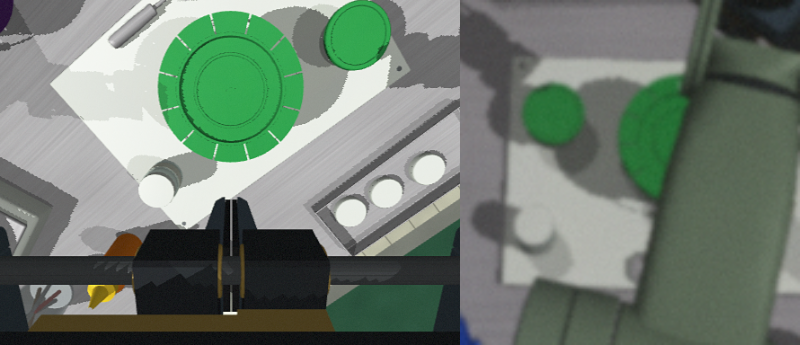

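All 12 tabs now show the same shade and an even edge round the lid centre at (231,87). The pail and its neighbours are standing where they were, so I'm handing in.

```bash
python3 -c "
from workcell import env
print(env.job_done())"
```

```text
the job is handed in; nothing more can be done
None
```

I pressed all 12 lid tabs down to the firm stop and handed the job in at about 17 s; the last pictures show the lid flat all the way round and the pail still in place, and I saw nothing around it disturbed.

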